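Sort the cabinet fittings back into their stock bins

ROBOT

A 6-joint arm with a two-finger parallel gripper is mounted at the origin on the work surface. World frame = base frame: x ahead of the robot, y to its left, z up, the work surface at z = 0. Lengths are in m, angles in rad, forces in N, time in s.
With the tool pointing down it reaches from about 0.275 to 0.775 m from the base axis. Payload 14.6 kg.
Tool frame: the origin (TCP) lies midway between the tips of the shut fingers; the grasp point (between the pads) lies 19 mm behind it; z points along the fingers, y is the line along which they close (so a half turn about z gives the same grasp; the last joint's range is limited). The gripper opens to 85 mm and grips with 20 to 120 N. Pads are 22 mm wide; open, the fingers measure 114 mm over their backs; the gripper's body (76 mm by 85 mm) begins 54 mm behind the grasp point. The pads swing forward as they close: fully open they stand 13 mm farther back than shut.
Start: joints at [0.975, 0.263, -0.048, 1.259, 0, 1.415], TCP at [0.224, 0.475, 0.231] pointing down, gripper open.
Joint ranges: [-2.65, 2.65], [-0.89, 1.7], [-1.18, 1.37], [-2.13, 2.11], [-1.35, 1.29], [-3.14, 3.14]. Speed limits (rad/s): [1.89, 1.89, 2.57, 2.79, 3.14, 3.14].

INTERFACE

Orientations are given as a rotation vector (axis times angle).
In Python, from bench import sense, get_image, job_done gives the robot as it stands.
- The arm moves only by the tool send_rows, never from a script. Its argument "commands" is a list of rows, each a list of 4 numbers: the shift along the tool's x, y, z in units of 25 mm (1.0 is 25 mm), then the turn about the tool's z in units of 6 degrees (1.0 is 6 degrees). In form: [[tx, ty, tz, yaw], ...]. A call has 1 to 12 rows; each row shifts and turns the commanded pose from where the row before left it, along the tool's axes as they then stand; what a row does not reach is not made up. A row lasts 1/8 s, in which the tool goes at most 62.5 mm and 10.7 degrees, less where a joint would pass 70% of its speed; a pose out of reach is approached as far as the arm can. A call is refused whole if a number of a shift passes 1 or a number of a turn 1, either way. A call with a gripper value outside its range is refused whole. "gripper" is the finger opening in mm, from 0 to 85.4, set as the call begins (left out, the last holds). The fingers move at their own pace and stop on an object; the grip force is fixed at half the most. Time passes only in rows, so rows that do not move let the fingers close. It gives the time, the measured TCP pose, the force, the opening and the grip force at its end, in the units of the state.
- sense(): the state, without advancing time (a new reading comes with each control period).
- get_image(name): name is "scene" or "top" or "wrist"; returns a dict with "image" (420x560x3 uint8, blue, green, red), "fx", "fy", "cx", "cy" (pixels), "D" ([k1, k2, p1, p2, k3] as OpenCV has them; the pictures are not rectified), "world_to_cam" (4x4, takes a point from world to camera coordinates). Camera axes: x right, y down, z forward; pixel columns grow to the right and rows downward; lengths in m; the calibration is good to about 2 mm. A picture is of the moment at which its call begins. There is no depth.
- job_done(): hands the job in; it is judged then, once.
The state is a dict: "clock": time; "q": joint angles; "qvel": joint speeds; "joint_efforts": joint torques, N m; "position": TCP position; "tcp_rot": TCP orientation; "wrist_force": force on the tool from outside, world axes, zero at the start; "wrist_torque": the same for the moment, N m; "width": opening from 0.0 (shut) to 1.0 (fully open); "finger_force": force on a finger pad.
Only numpy, scipy, OpenCV 4.12 (cv2) and the standard library are available. Lean on these libraries where they do the work, as an engineer would, in place of code of your own. Each camera call takes 0.05 s, during which the arm holds its last target. There are 200 camera calls.

TASK

The fittings off a dismantled cabinet lie mixed on the bench: a drawer pull, a knob, a folded hinge and a castor. Sort them back into stock: put each one into the grey bin that already holds its kind, set down gently rather than dropped, flat on the bin's floor in the clear space in front of the stock and the same way up as it lies now. Do not shift the screwdriver or the block plane.

Things in the scene. Friction and masses are not known exactly. Their poses are not given: they have to be found in the camera images.
- pull: steel D-shaped drawer pull lying on its side: a straight bar 12 mm wide, 12 mm high and 108 mm long (along y) with a 12 mm wide foot at each end that sticks out to x = -28 mm; inside the D is empty. 12 mm high overall, about 80 g. Origin on the bench under the middle of the bar, z up; grip the bar across x at its middle.
- knob: turned pale wood cabinet knob standing on its 22 mm wide foot: mushroom head 36 mm in diameter, widest from 17 to 22 mm above the foot, domed top at 29 mm; about 45 g. Origin at the centre of the foot's underside, z up along its axis.
- hinge: brass butt hinge folded shut and lying flat, 9 mm high: 70 mm long (y, with pin tips 76 mm) and 34 mm wide (x from -17 to +17 mm), the round knuckle along the +x edge; about 90 g. Origin under its centre, z up; grip across x.
- castor: steel furniture castor upside down on its plate, wheel up, 56 mm high: plate 50 (x) x 46 (y) x 4 mm; fork 26 mm wide across y, leaning to +x; dark 40 mm wheel, 17 mm wide, axle along y at x = +13 mm, 36 mm up. Nothing on it turns. About 120 g. Origin at the centre of the plate's underside, z up; grip the fork across y at x = +9 mm, about 33 mm up.
- bin_pull: grey stock bin, fixed, all four alike: 168 long (x) by 142 mm wide (y), inside 156 x 130, top of floor 5 mm above the bench, front (-x) wall 26 mm high, back 48, sides 48 sloping to 26 at the front. It holds two steel D pulls, one on the other, fixed, at the back, beyond x = +34 mm; in front of that, from x = -78, it is clear. Origin under its centre, x towards its back, z up.
- bin_knob: grey stock bin, fixed, all four alike: 168 long (x) by 142 mm wide (y), inside 156 x 130, top of floor 5 mm above the bench, front (-x) wall 26 mm high, back 48, sides 48 sloping to 26 at the front. It holds three pale wood knobs in a row, fixed, at the back, beyond x = +36 mm; in front of that, from x = -78, it is clear. Origin under its centre, x towards its back, z up.
- bin_hinge: grey stock bin, fixed, all four alike: 168 long (x) by 142 mm wide (y), inside 156 x 130, top of floor 5 mm above the bench, front (-x) wall 26 mm high, back 48, sides 48 sloping to 26 at the front. It holds three folded brass hinges in a pile, fixed, at the back, beyond x = +37 mm; in front of that, from x = -78, it is clear. Origin under its centre, x towards its back, z up.
- bin_castor: grey stock bin, fixed, all four alike: 168 long (x) by 142 mm wide (y), inside 156 x 130, top of floor 5 mm above the bench, front (-x) wall 26 mm high, back 48, sides 48 sloping to 26 at the front. It holds two castors standing on their plates, wheels up, fixed, at the back, beyond x = +24 mm; in front of that, from x = -78, it is clear. Origin under its centre, x towards its back, z up.
- screwdriver: screwdriver with an amber handle, 197 mm long and 28 mm thick, lying on the bench to the right; not to be moved. Origin on the bench under its middle, x from handle to tip.
- plane: small green block plane, 160 mm long (x), 50 mm wide, about 50 mm high, standing on the bench to the left; not to be moved. Origin under its centre.

How it is judged:
By the outcome, as a careful person would: the job done as asked, in the order asked, and still so for the second after the job is handed in, with the robot touching nothing.
It also fails if it takes over 109 s, if anything falls off the work surface, if the arm or the gripper's body presses on something with over 40 N, if the wrist force passes 120 N, or if a joint passes its speed limit or range.

## Working session

There is one attempt and no reset: what is moved stays moved. The work goes in short steps, Python scripts to look and compute and a tool call to move; the robot and the scene stay as the last step left them, time stands still between calls to the robot, and variables do not carry over. Pictures are saved under pics/ and viewed, at most 17 in all, crops included, and the job is handed in when it is done.

Besides the shell and the picture viewer there is one more tool, called in YAML: its name, and indented under it one key for each argument. send_rows: Moves the arm, as the interface text tells. Its arguments: {"type":"object","properties":{"commands":{"type":"array"},"gripper":{"type":"number"}},"required":["commands"]}

```bash
mkdir -p pics; ls; cat > h.py <<'E'
import numpy as np, cv2
from bench import sense,get_image
def ray(c,uv):
    K=np.array([[c['fx'],0,c['cx']],[0,c['fy'],c['cy']],[0,0,1]])
    n=cv2.undistortPoints(np.array(uv,float).reshape(-1,1,2),K,np.array(c['D'],float)).reshape(-1,2)
    T=np.array(c['world_to_cam']);R=T[:3,:3];o=-R.T@T[:3,3]
    return o,np.c_[n,np.ones(len(n))]@R
def onz(c,uv,z):
    o,d=ray(c,uv); return o+d*((z-o[2])/d[:,2])[:,None]
E
python3 - <<'E'
from h import *
import pickle
for n in ['scene','top','wrist']:
    c=get_image(n);pickle.dump(c,open(n+'.pkl','wb'));cv2.imwrite(f'pics/{n}0.png',c['image'])
    T=np.array(c['world_to_cam']);print(n,-T[:3,:3].T@T[:3,3],T[2,:3],c['fx'])
print(sense())
E
```

```text
pics
scene [1.16027537 0.53509453 1.04051983] [-0.4992234  -0.40662469 -0.76513552] 528.5961712965086
top [0.36054437 0.03320798 1.49742057] [ 0.09170363 -0.01856702 -0.99561323] 468.75221327502913
wrist [0.15321806 0.50831732 0.37281864] [ 0.27762922 -0.13053875 -0.95177815] 373.51317459973245
{'clock': 0.15, 'q': array([ 9.74703509e-01,  2.63400871e-01, -4.87606989e-02,  1.25941789e+00,
        3.33517209e-05,  1.41547596e+00]), 'qvel': array([ 0.0003654 ,  0.00054619,  0.00030944,  0.00057459, -0.00053017,
        0.00149879]), 'joint_efforts': array([ 2.93653582e-03, -6.37828803e+01,  3.84647083e+01,  1.05732828e-02,
       -1.01642833e-06, -4.12487282e-05]), 'position': array([0.22387456, 0.47464782, 0.23095306]), 'tcp_rot': array([-6.86703029e-01, -3.06529635e+00,  1.12500509e-03]), 'wrist_force': array([1.35069353, 0.07579161, 0.15464085]), 'wrist_torque': array([ 0.04039232, -0.04490735,  0.0329782 ]), 'finger_force': 0.0, 'width': 1.000263420896324}
```

View pics/top0.png

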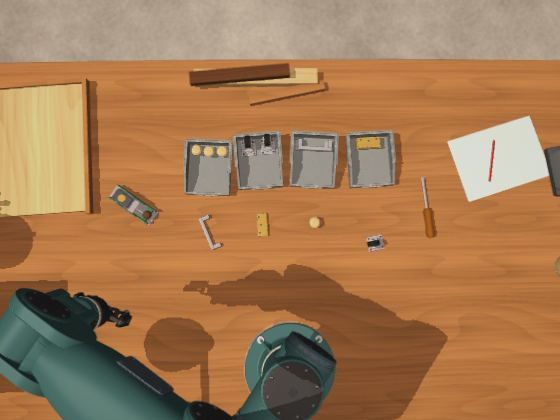

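View pics/scene0.png

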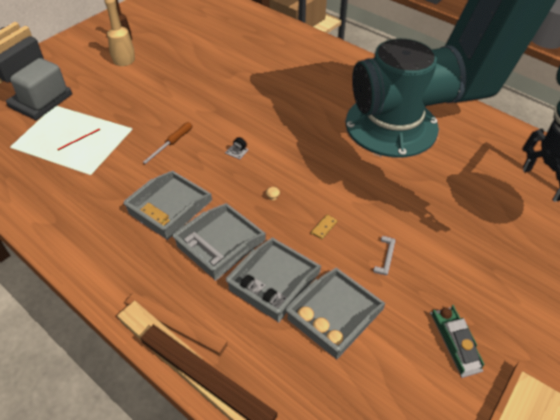

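The top view (image up = +x, left = +y) shows bins at knob (208,167), castor (259,160), pull (314,160) and hinge (370,159). The parts are pull (209,231), hinge (262,224), knob (315,223) and castor (375,243). The screwdriver is at (428,208) and the plane at (134,203). The scene view agrees. Next I'll enlarge the top view and measure.

```bash
python3 - <<'E'
from h import *
import pickle
c=pickle.load(open('top.pkl','rb'));im=c['image']
cv2.imwrite('pics/topc.png',cv2.resize(im[125:255,180:400],None,fx=3.6,fy=3.6,interpolation=cv2.INTER_CUBIC))
for n,uv,z in [('pull',(209,231),.012),('hinge',(262,224),.009),('knob',(315,223),.025),('castor',(375,243),.03)]:
    print(n,onz(c,[uv],z).round(3))
# bins: grey mask, convex hull
hsv=cv2.cvtColor(im,cv2.COLOR_BGR2HSV)
m=((hsv[...,1]<60)&(hsv[...,2]>50)).astype(np.uint8)*255
m=cv2.morphologyEx(m,cv2.MORPH_CLOSE,np.ones((3,3)))
for k in cv2.findContours(m,cv2.RETR_EXTERNAL,cv2.CHAIN_APPROX_NONE)[0]:
    if cv2.contourArea(k)>1000: print(cv2.boundingRect(k),cv2.minAreaRect(k))
    elif cv2.contourArea(k)>30: print('s',cv2.boundingRect(k),cv2.minAreaRect(k))
E
```

```text
pull [[0.428 0.251 0.012]]
hinge [[0.449 0.083 0.009]]
knob [[ 0.449 -0.084  0.025]]
castor [[ 0.383 -0.271  0.03 ]]
(263, 362, 61, 58) ((293.0, 390.5), (57.0, 60.0), 90.0)
s (117, 361, 46, 34) ((139.59719848632812, 377.3646545410156), (55.800384521484375, 4.894771099090576), 35.67641067504883)
s (261, 344, 21, 33) ((268.34613037109375, 358.2307434082031), (7.488452911376953, 37.71961212158203), 33.6900634765625)
s (288, 338, 48, 38) ((312.6596374511719, 356.94140625), (55.46214294433594, 12.471048355102539), 32.96940612792969)
s (250, 334, 15, 15) ((256.0000305175781, 342.0000305175781), (8.485280990600586, 16.970561981201172), 45.0)
s (315, 333, 11, 10) ((318.8513488769531, 338.89190673828125), (10.578535079956055, 7.55609655380249), 54.462318420410156)
s (109, 316, 15, 11) ((115.26921081542969, 320.8461608886719), (14.144856452941895, 6.656403064727783), 33.6900634765625)
s (79, 296, 23, 33) ((92.80264282226562, 309.045654296875), (35.34119415283203, 13.921430587768555), 64.88516235351562)
s (367, 235, 17, 16) ((374.927978515625, 242.60398864746094), (13.86362361907959, 14.6686077
[... 335 characters left out ...]
0156), (37.145538330078125, 14.520831108093262), 34.215702056884766)
s (421, 178, 7, 30) ((423.9999694824219, 192.5), (29.566192626953125, 2.2715041637420654), 81.57302856445312)
(290, 131, 48, 57) ((313.5, 159.0), (56.0, 47.0), 90.0)
(183, 131, 100, 65) ((232.40576171875, 163.96311950683594), (59.029300689697266, 99.67984771728516), 84.80557250976562)
(346, 130, 50, 58) ((370.9163513183594, 158.66148376464844), (55.70380783081055, 48.15604019165039), 86.42366790771484)
(448, 116, 112, 86) ((509.67437744140625, 165.25802612304688), (84.41181945800781, 105.05245971679688), 72.6459732055664)
(0, 0, 560, 62) ((279.49993896484375, 30.499996185302734), (558.9998779296875, 60.99999237060547), 0.0)
```

View pics/topc.png

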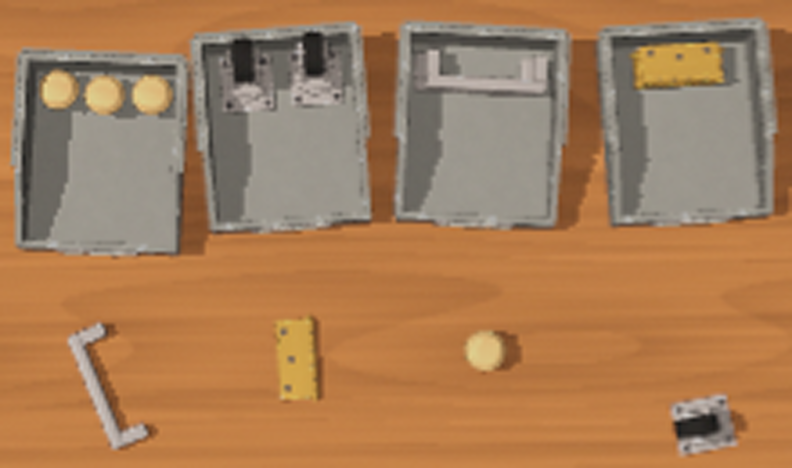

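View pics/wrist0.png

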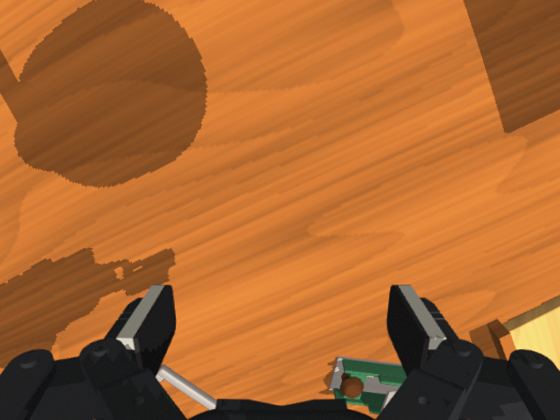

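The enlarged crop gives the bin rim corners and orientations. The pull bar runs (75,340)–(120,440) with its feet to the right. The hinge (297,358) lies along world x, and the castor's wheel leans left (+y). I'll compute the bin poses.

```bash
cat >> h.py <<'E'
def phi(s):
    from scipy.spatial.transform import Rotation as R
    y=R.from_rotvec(s['tcp_rot']).as_matrix()[:,1]; return np.degrees(np.arctan2(y[1],y[0]))
def to(x,y,z,f):
    s=sense();p=s['position'];g=phi(s)
    turn=-((f-g+180)%360-180)/6
    a=np.radians(f);d=np.array([x,y,z])-p
    b=np.radians(g)
    r=lambda a:np.array([-np.sin(a)*d[0]+np.cos(a)*d[1],np.cos(a)*d[0]+np.sin(a)*d[1],-d[2]])/.025
    print('t',round(s['clock'],2),'turn',round(turn,2),'after turn',r(a).round(2),'before turn',r(b).round(2),'q',s['q'].round(2))
E
python3 - <<'E'
from h import *
import pickle
c=pickle.load(open('top.pkl','rb'))
B={'knob':[(20,55),(185,57),(180,252),(18,247)],'castor':[(194,37),(358,26),(368,222),(212,230)],
'pull':[(402,27),(568,33),(555,225),(398,222)],'hinge':[(602,32),(766,23),(771,214),(612,222)]}
for n,q in B.items():
    P=np.array([onz(c,[(180+(u+.5)/3.6-.5,125+(v+.5)/3.6-.5)],z)[0] for (u,v),z in zip(q,[.048,.048,.026,.026])])[:,:2]
    ax=(P[0]+P[1]-P[2]-P[3]); lat=P[0]+P[3]-P[1]-P[2]
    print(n,P.mean(0).round(3),np.linalg.norm(ax)/2,np.linalg.norm(lat)/2,'yaw',np.degrees(np.arctan2(ax[1],ax[0])),np.degrees(np.arctan2(lat[1],lat[0]))-90)
to(.40,.25,.2,114)
E
```

```text
knob [0.628 0.252] 0.16760021811342124 0.14306527351101836 yaw -1.9663353402692603 -1.8639629617476459
castor [0.648 0.093] 0.16921501995940366 0.14049376035514632 yaw 3.442237449894708 2.8831176493025907
pull [ 0.648 -0.081] 0.16844466943061961 0.1421989464968351 yaw -3.057349284065577 -2.134728877281134
hinge [ 0.65  -0.264] 0.1663508158574457 0.14369429835854147 yaw 2.0102963139699384 2.5824645549032255
t 0.15 turn -8.21 after turn [ -2.78 -11.07   1.24] before turn [-10.21  -5.12   1.24] q [ 0.97  0.26 -0.05  1.26  0.    1.42]
```

send_rows:
  commands:
    - [0,0,0.2,-1]
    - [0,0,0.2,-1]
    - [0,0,0.2,-1]
    - [0,0,0.2,-1]
    - [0,0,0.2,-1]
    - [0,0,0.2,-1]
    - [0,0,0,-1]
    - [0,0,0,-1]
    - [-0.3,-1,0,-0.2]
    - [-0.3,-1,0,0]
    - [-0.3,-1,0,0]
    - [-0.3,-1,0,0]
  gripper: 85

```text
clock: 1.65
position: [0.292, 0.3945, 0.2011]
tcp_rot: [0.652, -3.073, 0.0]
wrist_force: [1.0, 0.0, 0.6]
width: 1.0
finger_force: 0.0
```

send_rows:
  commands:
    - [-0.3,-1,0,0]
    - [-0.3,-1,0,0]
    - [-0.3,-1,0,0]
    - [-0.3,-1,0,0]
    - [-0.3,-1,0,0]
    - [-0.1,-1,0,0]
    - [0,-1,0,0]
    - [0,0,0,0]
    - [0,0,0,0]

```text
clock: 2.78
position: [0.399, 0.2518, 0.2012]
tcp_rot: [0.651, -3.073, -0.0]
wrist_force: [-0.6, 0.5, -0.3]
width: 0.994
finger_force: 0.0
```

```bash
cat >> h.py <<'E'
def snap(fn):
    import pickle
    c=get_image('wrist');pickle.dump(c,open(fn+'.pkl','wb'));cv2.imwrite(f'pics/{fn}.png',c['image']);return c
E
python3 - <<'E'
from h import *
c=snap('w1');s=sense();print(s['position'],phi(s))
E
```

```text
[0.39889616 0.25198798 0.20123516] 113.96860991030402
```

View pics/w1.png

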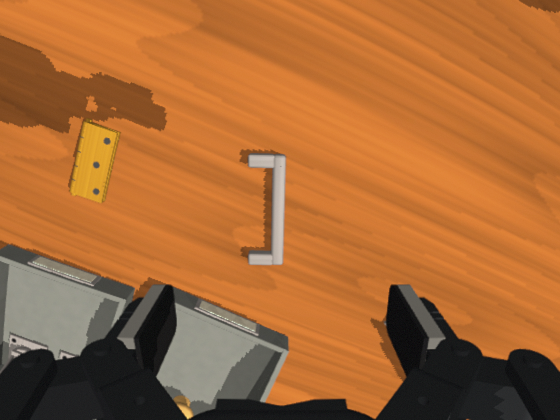

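The wrist view shows the pull bar at (279,155)–(278,264) with its feet to the left. The hinge is near (95,162), with its knuckle on the left edge.

```bash
python3 - <<'E'
from h import *
import pickle
c=pickle.load(open('w1.pkl','rb'));hsv=cv2.cvtColor(c['image'],cv2.COLOR_BGR2HSV)
m=((hsv[...,1]<60)&(hsv[...,2]>110)).astype(np.uint8)*255; m[:140]=0;m[280:]=0;m[:,:235]=0;m[:,300:]=0
k=max(cv2.findContours(m,cv2.RETR_EXTERNAL,cv2.CHAIN_APPROX_NONE)[0],key=cv2.contourArea)
P=onz(c,k.reshape(-1,2),.012)[:,:2]
r=cv2.minAreaRect((P*1000).astype(np.float32));print('pull',r,cv2.boxPoints(r).round(1).tolist())
m=cv2.inRange(hsv,(20,120,90),(35,255,255));m[:,140:]=0;m[:110]=0;m[220:]=0
k=max(cv2.findContours(m,cv2.RETR_EXTERNAL,cv2.CHAIN_APPROX_NONE)[0],key=cv2.contourArea)
P=onz(c,k.reshape(-1,2),.007)[:,:2]
r=cv2.minAreaRect((P*1000).astype(np.float32));print('hinge',r,cv2.boxPoints(r).round(1).tolist())
E
```

```text
pull ((426.9866943359375, 249.01077270507812), (106.72317504882812, 33.02615737915039), 22.4942569732666) [[371.3999938964844, 243.89999389648438], [384.0, 213.3000030517578], [482.6000061035156, 254.1999969482422], [470.0, 284.70001220703125]]
hinge ((448.6850280761719, 86.10186004638672), (69.914794921875, 30.421539306640625), 8.376632690429688) [[411.8999938964844, 96.0999984741211], [416.29998779296875, 66.0], [485.5, 76.0999984741211], [481.1000061035156, 106.19999694824219]]
```

```bash
python3 -c "
from h import *
to(.4228,.2592,.003,112.5)"
```

```text
t 2.83 turn 0.24 after turn [-0.99 -0.1   7.93] before turn [-0.99 -0.12  7.93] q [ 0.39  0.18 -0.24  1.15  0.   -0.03]
```

send_rows:
  commands:
    - [-0.5,-0.1,0.9,0.24]
    - [-0.5,0,1,0]
    - [0,0,1,0]
    - [0,0,1,0]
    - [0,0,1,0]
    - [0,0,1,0]
    - [0,0,1,0]
    - [0,0,0.6,0]
    - [0,0,0.4,0]
    - [0,0,0,0]
    - [0,0,0,0]

```text
clock: 4.2
position: [0.4234, 0.2594, 0.0043]
tcp_rot: [-0.613, 3.081, 0.0]
wrist_force: [-0.7, 0.6, -0.1]
width: 0.996
finger_force: 0.0
```

send_rows:
  commands:
    - [0,0,0,0]
    - [0,0,0,0]
    - [0,0,0,0]
    - [0,0,0,0]
    - [0,0,0,0]
    - [0,0,0,0]
    - [0,0,0,0]
    - [0,0,0,0]
  gripper: 0

```text
clock: 5.2
position: [0.4232, 0.2591, 0.004]
tcp_rot: [-0.613, 3.081, 0.0]
wrist_force: [-2.1, -0.9, 5.2]
width: 0.115
finger_force: 58.9
```

send_rows:
  commands:
    - [0,0,-0.5,0]
    - [0,0,-1,0]
    - [0,0,-1,0]
    - [0,0,-1,0]
    - [0,0,-1,0]
    - [0,0,0,0]

```text
clock: 5.95
position: [0.424, 0.2595, 0.1182]
tcp_rot: [-0.612, 3.078, 0.001]
wrist_force: [0.7, -0.3, -0.9]
width: 0.118
finger_force: 58.9
```

```bash
python3 -c "
from h import *
s=sense();print(s['position'],s['width'],s['finger_force'])
to(.613,-.0794,.115,177.4)"
```

```text
[0.42402542 0.25948543 0.1181563 ] 0.11788563641474718 58.891101479530334
t 5.95 turn -10.82 after turn [13.2  -8.17  0.13] before turn [ -1.79 -15.42   0.13] q [ 0.39  0.28 -0.35  0.94  0.   -0.01]
```

send_rows:
  commands:
    - [0,0,0,-1]
    - [0,0,0,-1]
    - [0,0,0,-1]
    - [0,0,0,-1]
    - [0,0,0,-1]
    - [0,0,0,-1]
    - [0,0,0,-1]
    - [0,0,0,-1]
    - [0,0,0,-1]
    - [0,0,0,-1]
    - [0,0,0,-0.8]

```text
clock: 7.32
position: [0.4227, 0.2589, 0.1155]
tcp_rot: [2.171, -2.269, -0.001]
wrist_force: [-0.0, -0.2, -0.4]
width: 0.115
finger_force: 58.9
```

send_rows:
  commands:
    - [0.5,-0.2,0,0]
    - [0.9,-0.6,0,0]
    - [1,-0.6,0,0]
    - [1,-0.6,0,0]
    - [1,-0.6,0,0]
    - [1,-0.6,0,0]
    - [1,-0.6,0,0]
    - [1,-0.6,0,0]
    - [1,-0.6,0,0]
    - [1,-0.6,0,0]
    - [1,-0.6,0,0]
    - [1,-0.6,0,0]

```text
clock: 8.82
position: [0.5795, -0.0354, 0.1158]
tcp_rot: [2.165, -2.276, -0.001]
wrist_force: [0.2, -0.2, -1.3]
width: 0.117
finger_force: 58.9
```

send_rows:
  commands:
    - [1,-0.6,0,0]
    - [0.6,-0.5,0,0]
    - [0.2,-0.3,0,0]
    - [0,0,0,0]
    - [0,0,0,0]

```text
clock: 9.45
position: [0.612, -0.0794, 0.1163]
tcp_rot: [2.169, -2.272, -0.001]
wrist_force: [-0.4, -0.1, -1.3]
width: 0.117
finger_force: 58.9
```

```bash
python3 -c "
from h import *
c=snap('w2');to(.613,-.0794,.0095,177.4)"
```

```text
t 9.5 turn -0.01 after turn [-0.   -0.04  4.27] before turn [-0.   -0.04  4.27] q [-0.26  0.47 -0.04  1.06  0.   -1.79]
```

View pics/w2.png

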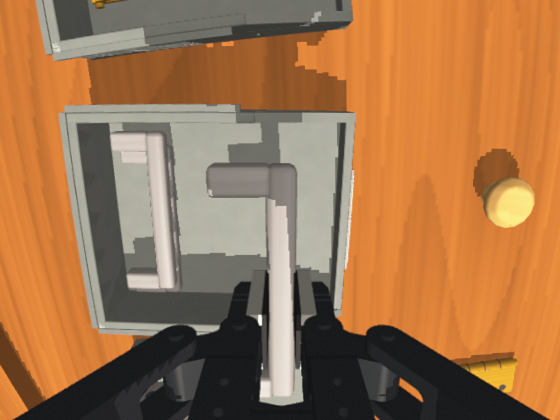

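The pull hangs in line with its bin, bar at column 283, above the clear floor. Lowering it.

send_rows:
  commands:
    - [0,0,0.8,0]
    - [0,0,1,0]
    - [0,0,1,0]
    - [0,0,0.6,0]
    - [0,0,0.3,0]
    - [0,0,0.2,0]
    - [0,0,0.15,0]
    - [0,0,0.1,0]
    - [0,0,0,0]
    - [0,0,0,0]

```text
clock: 10.75
position: [0.6125, -0.0802, 0.0127]
tcp_rot: [-2.169, 2.273, -0.0]
wrist_force: [0.9, -0.3, -0.6]
width: 0.116
finger_force: 58.9
```

send_rows:
  commands:
    - [0,0,0.06,0]
    - [0,0,0.05,0]
    - [0,0,0.02,0]
    - [0,0,0,0]

```text
clock: 11.25
position: [0.6124, -0.0801, 0.0093]
tcp_rot: [2.169, -2.273, -0.0]
wrist_force: [0.8, 0.7, -0.8]
width: 0.117
finger_force: 58.9
```

send_rows:
  commands:
    - [0,0,0.02,0]
    - [0,0,0.02,0]
    - [0,0,0,0]

```text
clock: 11.62
position: [0.6125, -0.0802, 0.009]
tcp_rot: [-2.168, 2.273, -0.001]
wrist_force: [-3.5, 1.4, 10.3]
width: 0.117
finger_force: 60.3
```

send_rows:
  commands:
    - [0,0,-0.01,0]
    - [0,0,0,0]
    - [0,0,0,0]
    - [0,0,0,0]
    - [0,0,-0.2,0]
    - [0,0,-0.5,0]
    - [0,0,-1,0]
    - [0,0,-1,0]
    - [0,0,-1,0]
    - [0,0,-0.5,0]
    - [0,0,0,0]
  gripper: 36

```text
clock: 13.0
position: [0.6128, -0.0803, 0.1143]
tcp_rot: [-2.168, 2.273, -0.002]
wrist_force: [0.1, 0.4, 0.0]
width: 0.422
finger_force: 0.0
```

```bash
python3 -c "
from h import *
c=snap('w3');to(.40,-.265,.2,180)"
```

```text
t 13.05 turn -0.45 after turn [ 7.39  8.5  -3.46] before turn [ 7.78  8.14 -3.46] q [-0.26  0.47 -0.04  1.05 -0.   -1.79]
```

View pics/w3.png

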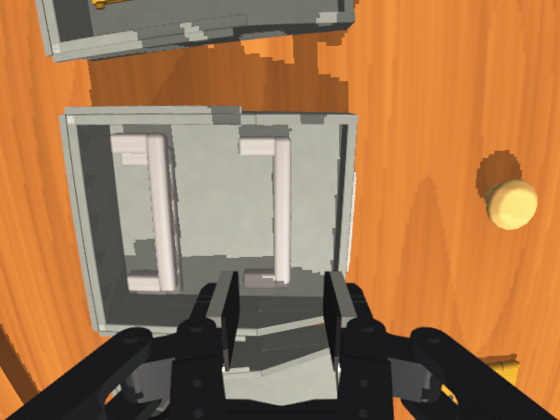

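The pull lies flat in the clear space. On to the castor, opening the gripper on the way.

send_rows:
  commands:
    - [0.3,0.3,-1,0]
    - [0.7,0.8,-1,0]
    - [0.8,0.9,-1,0]
    - [0.8,0.9,-0.4,0]
    - [0.8,0.9,0,0]
    - [0.8,0.9,0,0]
    - [0.8,0.8,0,0]
    - [0.8,0.8,0,0]
    - [0.8,0.8,0,0]
    - [0.8,0.6,0,0]
    - [0.3,0.4,0,0]
    - [0,0,0,0]
  gripper: 85

```text
clock: 14.55
position: [0.4006, -0.2628, 0.1981]
tcp_rot: [-2.167, 2.274, 0.001]
wrist_force: [0.6, 0.9, 0.7]
width: 0.996
finger_force: 0.0
```

```bash
python3 -c "
from h import *
c=snap('w4');s=sense();print(s['position'],phi(s))"
```

```text
[ 0.40107218 -0.26259646  0.19823573] 177.27972390624404
```

View pics/w4.png

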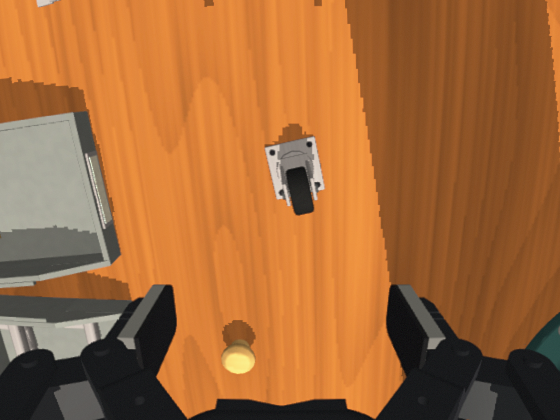

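The castor's plate corners are about (266,148), (313,137), (324,187) and (277,199), with the wheel pointing down the image. The knob head is at (238,357).

```bash
python3 - <<'E'
from h import *
import pickle
c=pickle.load(open('w4.pkl','rb'));hsv=cv2.cvtColor(c['image'],cv2.COLOR_BGR2HSV)
m=((hsv[...,1]<70)&(hsv[...,2]>110)).astype(np.uint8)*255; m[:125]=0;m[225:]=0;m[:,:250]=0;m[:,340:]=0
ks=cv2.findContours(m,cv2.RETR_EXTERNAL,cv2.CHAIN_APPROX_NONE)[0]
h=cv2.convexHull(np.vstack([k for k in ks if cv2.contourArea(k)>5]))
print(cv2.approxPolyDP(h,3,True).reshape(-1,2).tolist())
P=onz(c,h.reshape(-1,2),.004)[:,:2]
print(cv2.minAreaRect((P*1000).astype(np.float32)))
Q=onz(c,[(266,148),(313,137),(324,187),(277,199)],.004)[:,:2]*1000
print(Q.mean(0),Q.round(0).tolist())
xd=(Q[3]+Q[2]-Q[0]-Q[1])/2;yd=(Q[1]+Q[2]-Q[0]-Q[3])/2
print(np.linalg.norm(xd),np.linalg.norm(yd),np.degrees(np.arctan2(xd[1],xd[0])),np.degrees(np.arctan2(yd[1],yd[0])))
m=cv2.inRange(hsv,(12,60,150),(35,190,255));m[:330]=0;m[390:]=0;m[:,:215]=0;m[:,262:]=0
k=max(cv2.findContours(m,cv2.RETR_EXTERNAL,cv2.CHAIN_APPROX_NONE)[0],key=cv2.contourArea)
P=onz(c,k.reshape(-1,2),.02)[:,:2]*1000
print('knob',cv2.minEnclosingCircle(P.astype(np.float32)),cv2.boundingRect(k))
E
```

```text
[[314, 137], [323, 188], [316, 199], [288, 205], [276, 197], [265, 147]]
((386.896240234375, -274.1624755859375), (45.474117279052734, 57.836021423339844), 9.891757011413574)
[ 387.41950347 -278.04598045] [[413.0, -298.0], [370.0, -305.0], [361.0, -259.0], [405.0, -250.0]]
47.663003158560834 43.97192770931313 100.00928918609691 -168.69096218951168
knob ((455.64569091796875, -80.98137664794922), 46.536930084228516) (215, 330, 47, 60)
```

```bash
python3 -c "
from h import *
to(.3854,-.2682,.014,190.5)"
```

```text
t 14.6 turn -2.2 after turn [0.11 0.66 7.37] before turn [0.25 0.62 7.37] q [-0.75  0.2  -0.23  1.15  0.   -2.27]
```

send_rows:
  commands:
    - [0,0,0.3,-1]
    - [0,0,0.5,-1]
    - [0,0,0.6,-0.2]
    - [0.1,0.66,0.9,0]
    - [0,0,1,0]
    - [0,0,1,0]
    - [0,0,1,0]
    - [0,0,1,0]
    - [0,0,0.7,0]
    - [0,0,0.3,0]
    - [0,0,0,0]
    - [0,0,0,0]

```text
clock: 16.1
position: [0.3857, -0.2685, 0.0166]
tcp_rot: [2.416, -2.008, 0.001]
wrist_force: [-0.1, -0.5, -0.1]
width: 0.998
finger_force: 0.0
```

send_rows:
  commands:
    - [0,0,0,0]
    - [0,0,0,0]
    - [0,0,0,0]
    - [0,0,0,0]
    - [0,0,0,0]
    - [0,0,0,0]
    - [0,0,0,0]
  gripper: 0

```text
clock: 16.98
position: [0.3854, -0.2685, 0.0163]
tcp_rot: [2.415, -2.009, 0.001]
wrist_force: [-1.3, 0.4, 6.5]
width: 0.296
finger_force: 59.8
```

send_rows:
  commands:
    - [0,0,-0.5,0]
    - [0,0,-1,0]
    - [0,0,-1,0]
    - [0,0,-1,0]
    - [0,0,-1,0]
    - [0,0,0,0]

```text
clock: 17.73
position: [0.3859, -0.269, 0.1303]
tcp_rot: [2.415, -2.009, 0.005]
wrist_force: [-0.4, 0.3, -2.2]
width: 0.296
finger_force: 59.2
```

```bash
python3 -c "
from h import *
to(.617,.091,.125,183.5)"
```

```text
t 17.73 turn 1.17 after turn [-13.81 -10.1    0.21] before turn [-12.47 -11.71   0.21] q [-0.78  0.23 -0.39  0.95  0.   -2.54]
```

```bash
python3 -c "
from h import *
to(.62,.0964,.125,183.2)"
```

```text
t 17.73 turn 1.22 after turn [-14.07 -10.16   0.21] before turn [-12.66 -11.87   0.21] q [-0.78  0.23 -0.39  0.95  0.   -2.54]
```

send_rows:
  commands:
    - [0,0,0,0.6]
    - [0,0,0,0.6]
    - [-0.5,-0.4,0,0]
    - [-0.9,-0.6,0,0]
    - [-1,-0.7,0,0]
    - [-1,-0.7,0,0]
    - [-1,-0.7,0,0]
    - [-1,-0.7,0,0]
    - [-1,-0.7,0,0]
    - [-1,-0.7,0,0]
    - [-1,-0.7,0,0]
    - [-1,-0.7,0,0]

```text
clock: 19.23
position: [0.5367, -0.0223, 0.1281]
tcp_rot: [2.287, -2.154, -0.001]
wrist_force: [0.3, 0.3, -1.4]
width: 0.291
finger_force: 59.1
```

send_rows:
  commands:
    - [-1,-0.8,0,0]
    - [-1,-0.8,0,0]
    - [-1,-0.8,0,0]
    - [-1,-0.7,0,0]
    - [-0.5,-0.3,0,0]
    - [-0.2,-0.1,0,0]
    - [0,0,0,0]
    - [0,0,0,0]

```text
clock: 20.23
position: [0.6167, 0.0974, 0.1286]
tcp_rot: [2.284, -2.157, 0.0]
wrist_force: [0.3, -0.9, -1.5]
width: 0.291
finger_force: 59.2
```

```bash
python3 -c "
from h import *
c=snap('w5');to(.62,.0964,.0213,183.2)"
```

```text
t 20.27 turn 0.01 after turn [ 0.05 -0.13  4.29] before turn [ 0.05 -0.13  4.29] q [ 0.03  0.48  0.    1.1  -0.   -1.6 ]
```

View pics/w5.png

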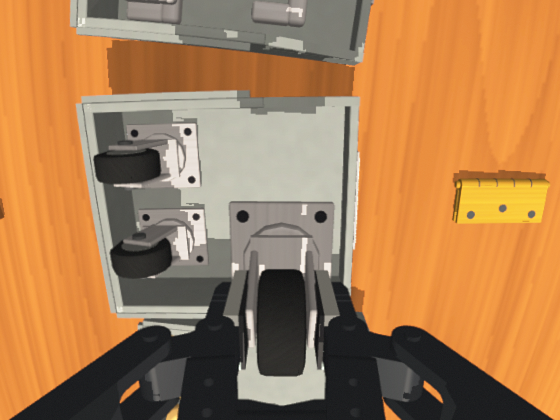

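The castor hangs level and in line over clear floor in front of the two stock castors. Lowering it.

send_rows:
  commands:
    - [0,-0.1,0.8,0]
    - [0,0,1,0]
    - [0,0,1,0]
    - [0,0,0.7,0]
    - [0,0,0.35,0]
    - [0,0,0.2,0]
    - [0,0,0.15,0]
    - [0,0,0,0]
    - [0,0,0,0]

```text
clock: 21.4
position: [0.6198, 0.0983, 0.0239]
tcp_rot: [-2.284, 2.156, -0.001]
wrist_force: [0.5, -0.8, -1.9]
width: 0.289
finger_force: 59.2
```

send_rows:
  commands:
    - [0,0,0.03,0]
    - [0,0,0.02,0]
    - [0,0,0,0]

```text
clock: 21.78
position: [0.6195, 0.0982, 0.0223]
tcp_rot: [2.284, -2.156, -0.0]
wrist_force: [1.2, -0.1, -0.6]
width: 0.294
finger_force: 59.2
```

send_rows:
  commands:
    - [0,0,0.02,0]
    - [0,0,0.02,0]
    - [0,0,0.01,0]
    - [0,0,0,0]

```text
clock: 22.28
position: [0.6196, 0.0982, 0.0214]
tcp_rot: [-2.284, 2.156, -0.0]
wrist_force: [-3.0, -0.0, 5.3]
width: 0.292
finger_force: 60.0
```

send_rows:
  commands:
    - [0,0,0,0]
    - [0,0,0,0]
    - [0,0,0,0]
    - [0,0,0,0]
    - [0,0,-0.2,0]
    - [0,0,-0.5,0]
    - [0,0,-1,0]
    - [0,0,-1,0]
    - [0,0,-1,0]
    - [0,0,-0.5,0]
    - [0,0,0,0]
  gripper: 46

```text
clock: 23.65
position: [0.62, 0.0982, 0.1268]
tcp_rot: [-2.284, 2.156, -0.002]
wrist_force: [0.2, -0.4, -0.8]
width: 0.54
finger_force: 0.0
```

```bash
python3 -c "
from h import *
import pickle
c=snap('w6')
d=pickle.load(open('w2.pkl','rb'))
# knob from two views: head centre by mask in w2 (right side) and w4
hs=lambda c:cv2.cvtColor(c['image'],cv2.COLOR_BGR2HSV)
w4=pickle.load(open('w4.pkl','rb'))
for cc,(u0,u1,v0,v1) in ((d,(480,540,175,232)),(w4,(215,262,335,382))):
    m=cv2.inRange(hs(cc),(18,60,150),(35,200,255));a=np.zeros_like(m);a[v0:v1,u0:u1]=m[v0:v1,u0:u1]
    k=max(cv2.findContours(a,0,1)[0],key=cv2.contourArea);x,y,w,h=cv2.boundingRect(k)
    print((x,y,w,h),onz(cc,[(x+w/2,y+h/2)],.021)[0].round(4))
to(.449,.083,.16,99)"
```

```text
(486, 178, 48, 50) [ 0.4549 -0.0838  0.021 ]
(222, 346, 33, 28) [ 0.4539 -0.0828  0.021 ]
t 23.7 turn 14.05 after turn [ 6.83  0.47 -1.37] before turn [ 0.21  6.84 -1.37] q [ 0.03  0.48  0.01  1.1  -0.   -1.6 ]
```

View pics/w6.png

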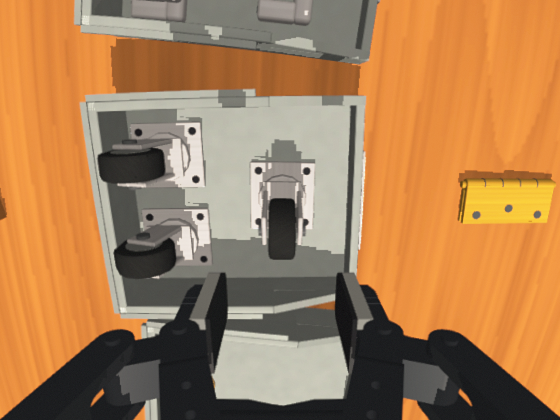

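The castor stands upright on its plate in the clear space. Two views put the knob at (0.4545, -0.083).

```bash
python3 -c "
from h import *
to(.4544,-.0833,.0035,183.2)"
```

```text
t 23.7 turn 0.02 after turn [6.88 7.   4.89] before turn [6.87 7.01 4.89] q [ 0.03  0.48  0.01  1.1  -0.   -1.6 ]
```

send_rows:
  commands:
    - [0.4,0.5,0,0]
    - [0.9,0.9,0,0]
    - [1,1,0,0]
    - [1,1,0,0]
    - [1,1,0,0]
    - [1,1,0,0]
    - [1,1,0,0]
    - [0.4,0.4,0,0]
    - [0.18,0.2,0,0]
    - [0,0,0,0]
  gripper: 85

```text
clock: 24.95
position: [0.455, -0.0834, 0.1259]
tcp_rot: [-2.284, 2.156, 0.0]
wrist_force: [-0.5, -0.3, -0.5]
width: 0.999
finger_force: 0.0
```

```bash
python3 - <<'E'
from h import *
c=snap('w7')
to(.4544,-.0833,.0035,183.2)
m=cv2.inRange(cv2.cvtColor(c['image'],cv2.COLOR_BGR2HSV),(18,60,150),(35,200,255))
for k in cv2.findContours(m,0,1)[0]:
    if cv2.contourArea(k)>300:
        x,y,w,h=cv2.boundingRect(k);print((x,y,w,h),onz(c,[(x+w/2,y+h/2)],.021)[0].round(4))
E
```

```text
t 25.0 turn 0.02 after turn [0.   0.03 4.9 ] before turn [0.   0.03 4.9 ] q [-0.36  0.22 -0.41  0.94  0.   -1.99]
(235, 375, 85, 30) [0.4493 0.0707 0.021 ]
(258, 192, 49, 46) [ 0.4543 -0.0833  0.021 ]
```

Confirmed by a third view. Going down and gripping.

send_rows:
  commands:
    - [0,0,0.6,0]
    - [0,0,1,0]
    - [0,0,1,0]
    - [0,0,1,0]
    - [0,0,0.7,0]
    - [0,0,0.4,0]
    - [0,0,0.2,0]
    - [0,0,0,0]
    - [0,0,0,0]

```text
clock: 26.12
position: [0.4551, -0.0837, 0.004]
tcp_rot: [-2.284, 2.156, -0.001]
wrist_force: [0.9, 0.3, -0.3]
width: 0.994
finger_force: 0.0
```

send_rows:
  commands:
    - [0,0,0,0]
    - [0,0,0,0]
    - [0,0,0,0]
    - [0,0,0,0]
    - [0,0,0,0]
    - [0,0,0,0]
    - [0,0,0,0]
  gripper: 0

```text
clock: 27.0
position: [0.4549, -0.0836, 0.0039]
tcp_rot: [-2.284, 2.156, -0.001]
wrist_force: [-1.7, 0.6, 8.6]
width: 0.38
finger_force: 58.6
```

send_rows:
  commands:
    - [0,0,-0.5,0]
    - [0,0,-1,0]
    - [0,0,-1,0]
    - [0,0,-1,0]
    - [0,0,-1,0]
    - [0,0,-0.2,0]
    - [0,0,0,0]

```text
clock: 27.88
position: [0.4547, -0.0836, 0.121]
tcp_rot: [-2.285, 2.156, -0.0]
wrist_force: [0.1, -0.0, -1.2]
width: 0.381
finger_force: 59.5
```

```bash
python3 -c "
from h import *
to(.60,.253,.12,178)"
```

```text
t 27.88 turn 0.88 after turn [-13.66  -5.34   0.04] before turn [-13.1   -6.58   0.04] q [-0.36  0.22 -0.42  0.93 -0.   -1.99]
```

send_rows:
  commands:
    - [0,0,0,0.88]
    - [-0.5,-0.2,0,0]
    - [-0.9,-0.4,0,0]
    - [-1,-0.4,0,0]
    - [-1,-0.4,0,0]
    - [-1,-0.4,0,0]
    - [-1,-0.4,0,0]
    - [-1,-0.4,0,0]
    - [-1,-0.4,0,0]
    - [-1,-0.4,0,0]
    - [-1,-0.4,0,0]
    - [-1,-0.4,0,0]

```text
clock: 29.38
position: [0.5685, 0.1744, 0.1202]
tcp_rot: [2.185, -2.256, -0.001]
wrist_force: [-0.3, -0.1, -0.8]
width: 0.384
finger_force: 59.5
```

send_rows:
  commands:
    - [-1,-0.4,0,0]
    - [-1,-0.4,0,0]
    - [-0.8,-0.4,0,0]
    - [-0.4,-0.3,0,0]
    - [-0.1,-0.05,0,0]
    - [0,0,0,0]
    - [0,0,0,0]

```text
clock: 30.25
position: [0.61, 0.2532, 0.1211]
tcp_rot: [2.182, -2.26, -0.0]
wrist_force: [-0.6, -0.1, -0.7]
width: 0.384
finger_force: 59.5
```

```bash
python3 -c "
from h import *
c=snap('w8');to(.60,.253,.0089,178)"
```

```text
t 30.3 turn 0.0 after turn [0.02 0.4  4.49] before turn [0.02 0.4  4.49] q [ 0.27  0.54  0.1   1.13 -0.   -1.27]
```

View pics/w8.png

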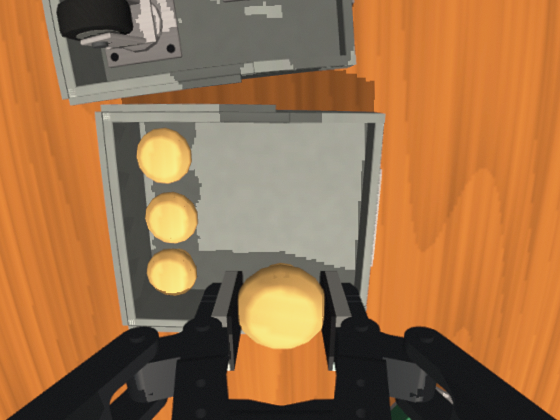

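The knob is held upright, seen near (282,307) over its bin. Lowering it.

send_rows:
  commands:
    - [0,0.3,0.6,0]
    - [0,0.1,1,0]
    - [0,0,1,0]
    - [0,0,0.9,0]
    - [0,0,0.45,0]
    - [0,0,0.25,0]
    - [0,0,0.15,0]
    - [0,0,0,0]
    - [0,0,0,0]

```text
clock: 31.42
position: [0.6005, 0.2542, 0.0127]
tcp_rot: [-2.182, 2.259, -0.001]
wrist_force: [-0.5, 0.1, -0.8]
width: 0.38
finger_force: 59.6
```

send_rows:
  commands:
    - [0,0,0.03,0]
    - [0,0,0.02,0]
    - [0,0,0,0]

```text
clock: 31.8
position: [0.6002, 0.2541, 0.011]
tcp_rot: [-2.183, 2.259, 0.0]
wrist_force: [0.3, 0.3, -1.5]
width: 0.378
finger_force: 59.6
```

send_rows:
  commands:
    - [0,0,0.03,0]
    - [0,0,0.02,0]
    - [0,0,0.02,0]
    - [0,0,0,0]

```text
clock: 32.3
position: [0.6002, 0.2541, 0.0092]
tcp_rot: [2.183, -2.259, -0.0]
wrist_force: [-0.4, -0.5, 0.2]
width: 0.378
finger_force: 59.6
```

send_rows:
  commands:
    - [0,0,0.02,0]
    - [0,0,0.01,0]
    - [0,0,0,0]

```text
clock: 32.67
position: [0.6003, 0.2542, 0.009]
tcp_rot: [-2.183, 2.259, -0.0]
wrist_force: [-2.3, -0.4, 6.1]
width: 0.38
finger_force: 60.1
```

Contact. Releasing and lifting.

send_rows:
  commands:
    - [0,0,0,0]
    - [0,0,0,0]
    - [0,0,0,0]
    - [0,0,0,0]
    - [0,0,-0.2,0]
    - [0,0,-0.5,0]
    - [0,0,-1,0]
    - [0,0,-1,0]
    - [0,0,-1,0]
    - [0,0,-0.5,0]
    - [0,0,0,0]
  gripper: 56

```text
clock: 34.05
position: [0.6007, 0.2542, 0.1143]
tcp_rot: [-2.182, 2.258, -0.001]
wrist_force: [-0.8, 0.7, -0.7]
width: 0.66
finger_force: 0.0
```

```bash
python3 -c "
from h import *
c=snap('w9');to(.4487,.0861,.16,98.4)"
```

```text
t 34.1 turn 13.27 after turn [ 6.98 -5.76 -1.87] before turn [ 6.92  5.83 -1.87] q [ 0.28  0.53  0.06  1.1  -0.   -1.26]
```

View pics/w9.png

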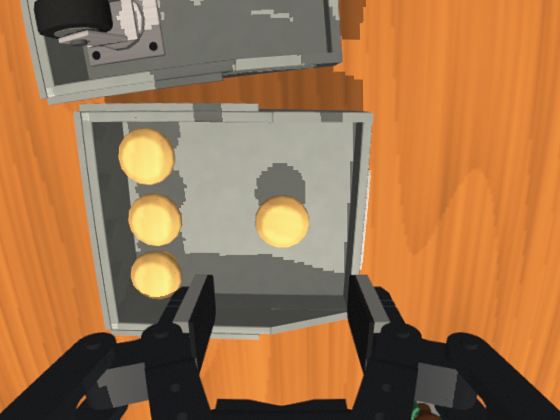

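The knob stands upright at (282,221) in the clear space. Now the hinge.

send_rows:
  commands:
    - [0.5,0.4,-0.9,0]
    - [0.9,0.8,-0.9,0]
    - [1,0.9,0,0]
    - [1,0.9,0,0]
    - [1,0.8,0,0]
    - [1,0.8,0,0]
    - [0.9,0.7,0,0]
    - [0.4,0.4,0,0]
    - [0.2,0.1,0,0]
    - [0,0,0,1]
    - [0,0,0,1]
    - [0,0,0,1]
  gripper: 85

```text
clock: 35.6
position: [0.4499, 0.087, 0.1586]
tcp_rot: [-1.799, 2.576, 0.0]
wrist_force: [-1.4, -0.9, 0.0]
width: 0.999
finger_force: 0.0
```

send_rows:
  commands:
    - [0,0,0,1]
    - [0,0,0,1]
    - [0,0,0,1]
    - [0,0,0,1]
    - [0,0,0,1]
    - [0,0,0,1]
    - [0,0,0,1]
    - [0,0,0,1]
    - [0,0,0,1]
    - [0,0,0,1]
    - [0,0,0,0.3]
    - [0,0,0,0]

```text
clock: 37.1
position: [0.4496, 0.0869, 0.1585]
tcp_rot: [0.228, -3.133, -0.0]
wrist_force: [-0.1, 0.0, -0.5]
width: 0.989
finger_force: 0.0
```

```bash
python3 - <<'E'
from h import *
c=snap('w10');s=sense();print(s['position'],phi(s))
m=cv2.inRange(cv2.cvtColor(c['image'],cv2.COLOR_BGR2HSV),(20,120,90),(35,255,255))
for k in cv2.findContours(m,0,1)[0]:
    if cv2.contourArea(k)>800:
        P=onz(c,k.reshape(-1,2),.007)[:,:2]*1000
        print(cv2.boundingRect(k),cv2.minAreaRect(P.astype(np.float32)))
E
```

```text
[0.44950818 0.08681904 0.15851696] 98.3337754554888
(257, 153, 43, 85) ((450.1529541015625, 84.05790710449219), (71.60637664794922, 29.327051162719727), 3.7372450828552246)
```

View pics/w10.png

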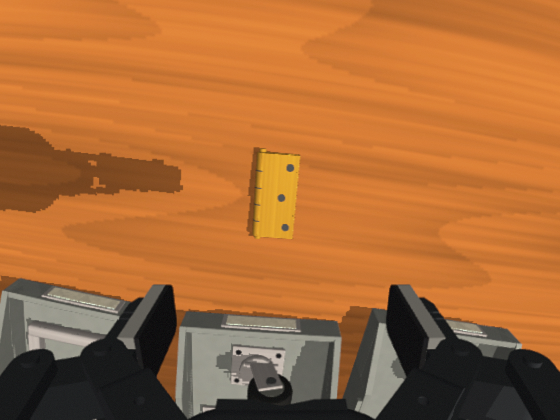

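The hinge spans (257,153)–(300,238), knuckle at left, tilted about 4° from the tool.

```bash
python3 -c "
from h import *
to(.450,.0832,.0035,94)"
```

```text
t 37.15 turn 0.72 after turn [-0.01 -0.15  6.2 ] before turn [ 0.   -0.15  6.2 ] q [ 0.01  0.19 -0.36  1.03 -0.   -0.13]
```

send_rows:
  commands:
    - [0,-0.15,0.6,0.72]
    - [0,0,1,0]
    - [0,0,1,0]
    - [0,0,1,0]
    - [0,0,1,0]
    - [0,0,0.8,0]
    - [0,0,0.5,0]
    - [0,0,0.25,0]
    - [0,0,0.05,0]
    - [0,0,0,0]
    - [0,0,0,0]

```text
clock: 38.52
position: [0.4502, 0.083, 0.0039]
tcp_rot: [-0.107, 3.139, -0.0]
wrist_force: [0.6, -0.5, -0.0]
width: 0.997
finger_force: 0.0
```

send_rows:
  commands:
    - [0,0,0,0]
    - [0,0,0,0]
    - [0,0,0,0]
    - [0,0,0,0]
    - [0,0,0,0]
    - [0,0,0,0]
    - [0,0,0,0]
  gripper: 0

```text
clock: 39.4
position: [0.45, 0.0832, 0.0041]
tcp_rot: [-0.107, 3.139, 0.001]
wrist_force: [-3.5, 1.5, 16.1]
width: 0.365
finger_force: 58.1
```

send_rows:
  commands:
    - [0,0,-0.5,0]
    - [0,0,-1,0]
    - [0,0,-1,0]
    - [0,0,-1,0]
    - [0,0,-1,0]
    - [0,0,-0.2,0]
    - [0,0,0,0]

```text
clock: 40.28
position: [0.4498, 0.083, 0.1208]
tcp_rot: [-0.107, 3.14, -0.0]
wrist_force: [0.3, 0.3, -0.4]
width: 0.363
finger_force: 59.3
```

```bash
python3 -c "
from h import *
to(.628,-.265,.12,92.3)"
```

```text
t 40.27 turn 0.27 after turn [ -6.56 -14.19   0.03] before turn [ -6.16 -14.37   0.03] q [ 0.    0.22 -0.43  0.92 -0.   -0.06]
```

send_rows:
  commands:
    - [0,0,0,0.27]
    - [-0.2,-0.5,0,0]
    - [-0.4,-0.9,0,0]
    - [-0.45,-1,0,0]
    - [-0.45,-1,0,0]
    - [-0.45,-1,0,0]
    - [-0.45,-1,0,0]
    - [-0.45,-1,0,0]
    - [-0.45,-1,0,0]
    - [-0.45,-1,0,0]
    - [-0.45,-1,0,0]
    - [-0.45,-1,0,0]

```text
clock: 41.78
position: [0.5766, -0.174, 0.1204]
tcp_rot: [0.062, -3.14, -0.0]
wrist_force: [0.9, -0.6, -0.8]
width: 0.356
finger_force: 59.4
```

send_rows:
  commands:
    - [-0.45,-1,0,0]
    - [-0.45,-1,0,0]
    - [-0.4,-1,0,0]
    - [-0.3,-0.6,0,0]
    - [-0.15,-0.2,0,0]
    - [0,0,0,0]
    - [0,0,0,0]

```text
clock: 42.65
position: [0.6236, -0.2649, 0.121]
tcp_rot: [0.063, -3.141, -0.0]
wrist_force: [-0.6, 0.5, -1.8]
width: 0.361
finger_force: 59.3
```

```bash
python3 -c "
from h import *
c=snap('w11');to(.628,-.265,.0091,92.3)"
```

```text
t 42.7 turn 0.0 after turn [-0.17 -0.01  4.48] before turn [-0.17 -0.01  4.48] q [-0.52  0.57  0.15  1.15  0.   -0.56]
```

View pics/w11.png

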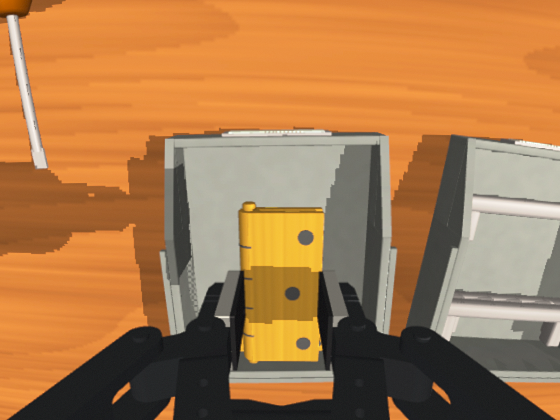

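The hinge is held level and square over the bin's clear front. Lowering it.

send_rows:
  commands:
    - [0,0,0.6,0]
    - [0,0,1,0]
    - [0,0,1,0]
    - [0,0,0.9,0]
    - [0,0,0.45,0]
    - [0,0,0.25,0]
    - [0,0,0.15,0]
    - [0,0,0,0]
    - [0,0,0,0]

```text
clock: 43.82
position: [0.6242, -0.2655, 0.0128]
tcp_rot: [-0.063, 3.14, -0.001]
wrist_force: [0.2, -0.3, -0.7]
width: 0.358
finger_force: 59.4
```

send_rows:
  commands:
    - [0,0,0.03,0]
    - [0,0,0.03,0]
    - [0,0,0.02,0]
    - [0,0,0,0]

```text
clock: 44.32
position: [0.6239, -0.2653, 0.0102]
tcp_rot: [0.063, -3.141, -0.0]
wrist_force: [-1.3, -0.5, -0.6]
width: 0.359
finger_force: 59.4
```

send_rows:
  commands:
    - [0,0,0.03,0]
    - [0,0,0.02,0]
    - [0,0,0,0]

```text
clock: 44.7
position: [0.624, -0.2654, 0.0094]
tcp_rot: [-0.063, 3.141, -0.0]
wrist_force: [-1.6, 0.1, 5.0]
width: 0.363
finger_force: 60.7
```

send_rows:
  commands:
    - [0,0,0,0]
    - [0,0,0,0]
    - [0,0,0,0]
    - [0,0,0,0]
    - [0,0,-0.2,0]
    - [0,0,-0.5,0]
    - [0,0,-1,0]
    - [0,0,-1,0]
    - [0,0,-1,0]
    - [0,0,-1,0]
    - [0,0,-1,0]
    - [0,0,-1,0]
  gripper: 54

```text
clock: 46.2
position: [0.6239, -0.2653, 0.1785]
tcp_rot: [-0.063, 3.14, -0.001]
wrist_force: [0.6, 0.7, 0.5]
width: 0.633
finger_force: 0.0
```

send_rows:
  commands:
    - [1,0,0,0]
    - [1,0,0,0]
    - [1,0,0,0]
    - [1,0,0,0]
    - [1,0,0,0]
    - [1,0,0,0]
    - [0,0,0,0]

```text
clock: 47.08
position: [0.4731, -0.2714, 0.1778]
tcp_rot: [-0.061, 3.14, -0.001]
wrist_force: [-0.0, -0.9, -0.3]
width: 0.633
finger_force: 0.0
```

```bash
python3 -c "
from h import *
a=snap('w12')['image'];c=get_image('scene');b=c['image']
x=cv2.resize(b[110:390,100:480],None,fx=1.05,fy=1.05)
o=np.zeros((600,400,3),np.uint8);o[:294,:399]=x;o[300:]=cv2.resize(a,(400,300));cv2.imwrite('pics/end.png',o)"
```

```text
(no output)
```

View pics/end.png

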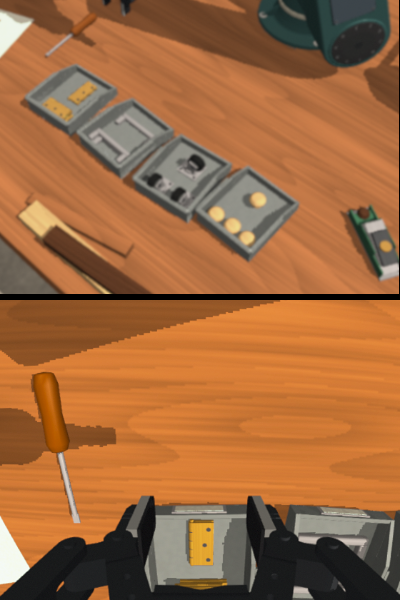

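All four parts lie in the right bins, in front of the stock. The screwdriver and plane look unmoved, and the arm is clear.

```bash
python3 -c "
from bench import job_done
print(job_done())"
```

```text
the job is handed in; nothing more can be done
None
```

The pull, knob, hinge and castor were each set down gently in their matching bins, flat and the same way up, in front of the stock; the screwdriver and plane were not touched, and I handed the job in at about 47 s of the 109 s allowed.

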